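Refit the purge knob of a tyre-inflator control box and hold it pressed

TASK

The knob of the blue tyre-inflator control box has come off. First swing the orange lever of the lock collar clockwise until it points at the green mark on the panel; then take the black knob from the brick-red mat, turn it so that its white pointer is on the same side as the flat of the D-shaft, push it fully home on the shaft and press shaft and knob down together against the spring as far as they go. Finish while still holding the knob pressed in (do not let go), and leave the other things on the bench where they are.

Things in the scene. Friction and masses are not known exactly. Their poses are not given: they have to be found in the camera images.
- unit: blue control box fixed to the bench, 220 deep x 180 wide, aluminium panel top 80 above the bench. Origin under its centre, on the shaft axis. On the panel near the edge a green mark shows the lever's locked direction (-x of the box), a short black mark its fully open one; a small gauge and two lamps stand at the +x side, up to 16 tall
- shaft_seat (a point): centre of the top of a steel flange (32 dia, 34 above the panel): the knob's seat, also on the collar's axis. z points up along the brass D-shaft that rises 22 above this point: 16 dia, one flat 4 from the axis, the top 4 tapered by 1.6 all round. x points out through the flat (red tick on the flange on that side). Flange and shaft sink together when pressed
- spindle (a joint): how far shaft and flange are pushed down into the box, m: 0 at rest, 0.008 at the stop. Spring return: about 4 N to start it, about 10.5 N at the stop. The shaft cannot turn
- collar (a joint): turn of the lock collar about the shaft axis, rad: grows clockwise seen from above; starts between 0 and 0.6, locked (lever at the green mark, pointing along -x of shaft_seat) at 1.2, stops at 0 and 1.6. Stiff hinge: stays where it is left; about 1.5 N sideways on the lever moves it
- lever_grip (a point): orange lever of the collar: a bar 10 thick (tangentially), standing 2 to 22 above the panel, reaching radially from 30 to 74 from the shaft axis, white line on top. The point is 56 from the axis, 12 above the panel (half-way up the bar). x points radially outward along the lever, z up
- knob_center (a point): black knob, upright and loose on the brick-red mat (4 thick): 42 dia, 44 tall, 40 to 85 g; the point is its centre, 22 above its underside. Grip round the upper 20. Below, a D bore 24 deep, 0.8 clearance all round. x points to the bore's flat, along the white line from the middle of the top over the rim and down the side. Home, the underside rests on the flange: point 22 above shaft_seat, x axes agree
- knob_pointer (a point): outer end of the white pointer line on the top face of the knob, 20 from the knob's axis, 44 above its underside
- socket_mid (a point): chrome deep socket standing on the brick-red mat, 26 dia x 50 tall; the point is its centre. Bystander
- nut_mid (a point): brass ring nut lying on the brick-red mat, 32 dia x 12; the point is its centre. Bystander
- screwdriver_grip (a point): red-handled screwdriver lying on the bench beyond the work; point in the middle of its handle. Bystander
- wrench_grip (a point): steel wrench lying on the bench beyond the work; point in the middle of its handle. Bystander
- spray_mid (a point): spray can standing on the bench, 56 dia x 170 tall; the point is its centre. Bystander
- jar_mid (a point): low jar with a black cap, 68 dia x 75 tall; the point is its centre. Bystander
- mug_mid (a point): blue mug, 80 dia x 90 tall; the point is its centre. Bystander
Mind the look-alikes: they are no part of the job. Of the things shaped like the part that bears knob_center, the black one is meant.

How it is judged:
On the way:
1. the collar's lever is at the green locked mark while the knob is still off the shaft (value of joint collar between 1.05 and 1.35 rad and distance between knob_center and shaft_seat above 0.06 m), for 0.2 s.
At the end, for the whole second after the job is handed in: Collar joint 1.05 to 1.35; knob home on the shaft (within 2.5 mm of the seat and 3 mm of the axis, pointer on the flat side within 0.3 rad); shaft down more than 5 of its 8 mm, the robot touching the knob, the knob bearing on the shaft with over 4 N, at rest (value of joint collar between 1.05 and 1.35 rad and z of knob_center in the frame of shaft_seat between 0.019 and 0.0245 m and horizontal distance between knob_center and shaft_seat below 0.003 m and angle between the x axis of knob_center and the x axis of shaft_seat, either way round below 0.3 rad and x of knob_pointer in the frame of shaft_seat above 0.012 m and value of joint spindle above 0.005 m and contact force between any of the fingers, the arm and knob above 1 N and contact force between knob and spindle above 4 N and linear speed of knob below 0.02 m/s); the arm keeps its last pose, push and grip.
It fails at once if a bystander (socket, nut, screwdriver, wrench, spray can, jar or mug) is moved by more than 30 mm (distance of any of socket_mid, nut_mid, screwdriver_grip, wrench_grip, spray_mid, jar_mid, mug_mid from where it was at the start of the episode above 0.03 m).
It also fails if it takes over 61 s, if anything falls off the work surface, if the arm or the gripper's body presses on something with over 40 N, if the wrist force passes 120 N, or if a joint passes its speed limit or range.

ROBOT

A 6-joint arm with a two-finger parallel gripper is mounted at the origin on the work surface. World frame = base frame: x ahead of the robot, y to its left, z up, the work surface at z = 0. Lengths are in m, angles in rad, forces in N, time in s.
With the tool pointing down it reaches from about 0.35 to 0.85 m from the base axis. Payload 8.1 kg.
Tool frame: the origin (TCP) lies at the very end of the fingers, on their centre line; the grasp point (between the pads) lies ctrl.pinch_z behind it (ctrl.pinch_z is the distance from the TCP to the grasp point, in m); z points along the fingers, y is the direction in which the jaws open and shut (so a half turn about z gives the same grasp; the last joint's range is limited). The gripper opens to 93 mm and grips with 3 to 60 N. Pads are 15 mm wide; open, the fingers measure 128 mm over their backs; the gripper's body (75 mm by 188 mm) begins 65 mm behind the grasp point.
Start: joints at [-1.194, 0.13, 1.488, -0, 1.523, -0.085], TCP at [0.267, -0.537, 0.219] pointing down, gripper open.
Joint ranges: [-2.96, 2.96], [-0.89, 2.26], [0.02, 2.5], [-1.34, 4.48], [0, 2.73], [-2.66, 2.66]. Speed limits (rad/s): [2.39, 2.39, 2.79, 3.14, 3.14, 3.14].

INTERFACE

Orientations are given as [roll, pitch, yaw] about the fixed x, y, z axes, in that order (R = Rz(yaw) Ry(pitch) Rx(roll)).
In Python, from workcell import ctrl, optics, workorder gives the robot as it stands.
- The arm moves only by the tool move_arm, never from a script. Its argument "increments" is a list of rows, each a list of 3 entries, a list of its own where there are three numbers: the shift along the world's x, y, z in mm, then the turn, a rotation vector about the world's x, y, z in degrees, then the closure, from 0 (fully open) to 1 (shut). In form: [[[x, y, z], [rx, ry, rz], claw], ...]. A call has 1 to 8 rows; each row shifts and turns the pose as measured when the row begins; what a row does not reach is not made up. A row lasts 1/10 s, in which the tool goes at most 50 mm and 8.59 degrees, less where a joint would pass 70% of its speed; a pose out of reach is approached as far as the arm can. A call with a gripper value outside its range is refused whole. The fingers move at their own pace and stop on an object; the grip force is fixed at half the most. Time passes only in rows, so rows that do not move let the fingers close. It gives the time, the measured TCP pose, the force and the opening at its end, in the units of the state.
- ctrl.sense(): the state, without advancing time (a new reading comes with each control period).
- optics.snapshot(name): name is "scene" or "top"; returns (picture, depth): 420x560x3 uint8, red, green, blue; 420x560 float32, m along the optical axis (not along the pixel's ray), 0 where there is no reading.
- optics.calibration(name): a dict with "camera_matrix" (3x3 intrinsics, pixels), "rvec" (rotation vector, rad) and "tvec" (3), from world to camera coordinates, as OpenCV has them. Camera axes: x right, y down, z forward; pixel columns grow to the right and rows downward; lengths in m; the calibration is good to about 2 mm. A picture is of the moment at which its call begins. calibration takes no time and is no camera call.
- workorder.sign_off(): hands the job in, once; it reports no verdict.
The state is a dict: "time_s": time; "qpos": joint angles; "joint_velocities": joint speeds; "joint_torque": joint torques, N m; "position": TCP position; "ee_rot": TCP orientation; "contact_force": force on the tool from outside, world axes, zero at the start; "wrist_torque": the same for the moment, N m; "opening": opening from 0.0 (shut) to 1.0 (fully open).
Only numpy, scipy, OpenCV 4.12 (cv2) and the standard library are available. Lean on these libraries where they do the work, as an engineer would, in place of code of your own. Each camera call takes 0.05 s, during which the arm holds its last target.

## Working session

There is one attempt and no reset: what is moved stays moved. The work goes in short steps, Python scripts to look and compute and a tool call to move; the robot and the scene stay as the last step left them, time stands still between calls to the robot, and variables do not carry over. Pictures are saved under pics/ and viewed, and the job is handed in when it is done.

Besides the shell and the picture viewer there is one more tool, called in YAML: its name, and indented under it one key for each argument. move_arm: Moves the arm, as the interface text tells. Its arguments: {"type":"object","properties":{"increments":{"type":"array"}},"required":["increments"]}

```bash
mkdir -p pics; ls; cat > h.py <<'E'
import numpy as np, cv2
from workcell import ctrl, optics, workorder
def snap(n,f):
    im,d=optics.snapshot(n); np.savez('pics/'+f+'.npz',im=im,d=d)
    cv2.imwrite('pics/'+f+'.png',im[:,:,::-1]); return im,d
def cal(n):
    c=optics.calibration(n); R=cv2.Rodrigues(np.array(c['rvec'],float))[0]
    return np.array(c['camera_matrix']),R,np.array(c['tvec'],float).ravel()
def world(n,d):
    K,R,t=cal(n); v,u=np.mgrid[:d.shape[0],:d.shape[1]]
    p=np.stack([(u-K[0,2])/K[0,0]*d,(v-K[1,2])/K[1,1]*d,d],-1)
    return (p-t)@R
def onplane(n,u,v,z):
    K,R,t=cal(n); r=R.T@np.array([(u-K[0,2])/K[0,0],(v-K[1,2])/K[1,1],1]); o=-R.T@t
    return o+r*(z-o[2])/r[2]
def proj(n,p):
    K,R,t=cal(n); q=K@(R@np.array(p)+t); return q[:2]/q[2]
E
python3 - <<'E'
from h import *
print(ctrl.pinch_z, ctrl.sense())
for n in('scene','top'):
    im,d=snap(n,n+'0'); K,R,t=cal(n); print(n,K,-R.T@t,R[2])
E
```

```text
pics
0.0188 {'time_s': 0.0, 'qpos': array([-1.19436854e+00,  1.31152029e-01,  1.48925431e+00, -1.86123744e-05,
        1.52301200e+00, -8.54066764e-02]), 'joint_velocities': array([-0.00128187,  0.00139627,  0.00116629,  0.00015164,  0.00104341,
       -0.00041142]), 'joint_torque': array([ 2.99327432e-03, -5.59841180e+01, -4.91757202e+01,  7.70101044e-02,
        3.53174075e-02, -1.22102815e-04]), 'position': array([ 0.26715628, -0.53660941,  0.21760662]), 'ee_rot': array([-3.13977203e+00, -1.37215148e-04,  4.61835241e-01]), 'contact_force': array([-0.1840282 ,  0.67055308, -0.57856981]), 'wrist_torque': array([-0.0044145 ,  0.05873064,  0.02877729]), 'opening': 1.0014428720433572}
scene [[395.72912601   0.         279.93197151]
 [  0.         395.72912601 206.35050508]
 [  0.           0.           1.        ]] [ 1.29086048 -0.40517055  0.74753222] [-0.66192709  0.39454803 -0.63732595]
top [[431.9503814    0.         284.26764928]
 [  0.         431.9503814  204.1463428 ]
 [  0.           0.           1.        ]] [0.24871661 0.01256339 1.50792953] [ 0.21734517 -0.01064323 -0.97603678]
```

View pics/scene0.png

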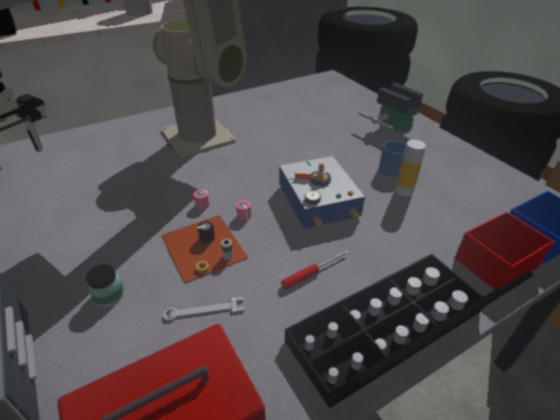

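View pics/top0.png

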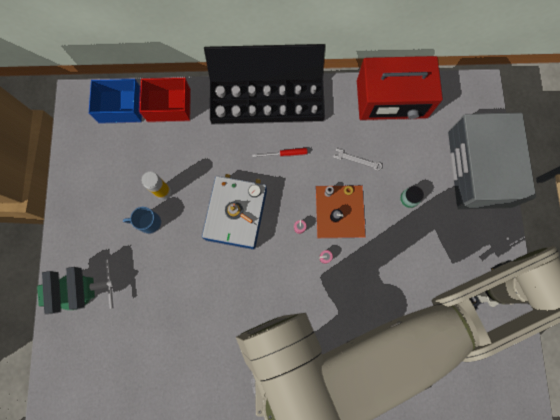

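Top view: the box is at about (235,212), with its orange lever near (248,216) and the green mark near (229,237). Three things have the knob's shape: the black one on the mat (337,215) and two pink ones at (300,227) and (326,257). The black one is meant. I'll check it in a close crop.

```bash
python3 - <<'E'
from h import *
im=cv2.imread('pics/top0.png'); 
a=cv2.resize(im[165:260,190:280],None,fx=6,fy=6,interpolation=cv2.INTER_CUBIC)
b=cv2.resize(im[180:240,310:370],None,fx=8,fy=8,interpolation=cv2.INTER_CUBIC)
cv2.imwrite('pics/ca.png',a);cv2.imwrite('pics/cb.png',b)
s=cv2.imread('pics/scene0.png')
c=cv2.resize(s[150:235,270:370],None,fx=7,fy=7,interpolation=cv2.INTER_CUBIC)
d=cv2.resize(s[180:280,160:260],None,fx=6,fy=6,interpolation=cv2.INTER_CUBIC)
cv2.imwrite('pics/cc.png',c);cv2.imwrite('pics/cd.png',d)
E
```

```text
(no output)
```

View pics/ca.png

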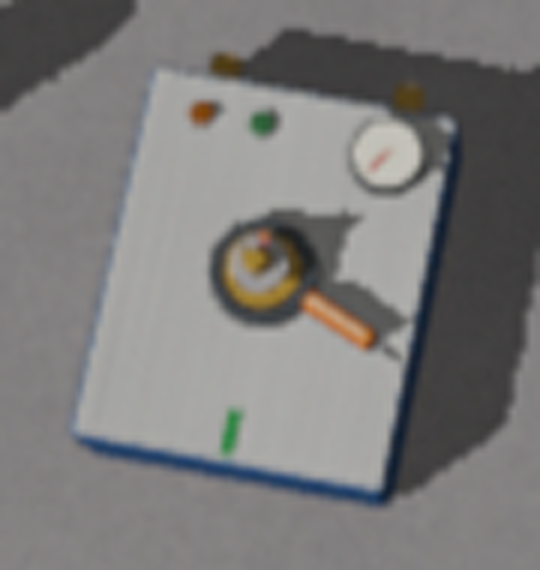

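View pics/cb.png

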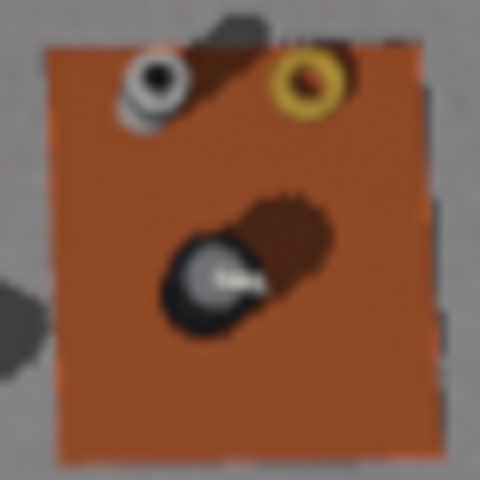

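View pics/cc.png

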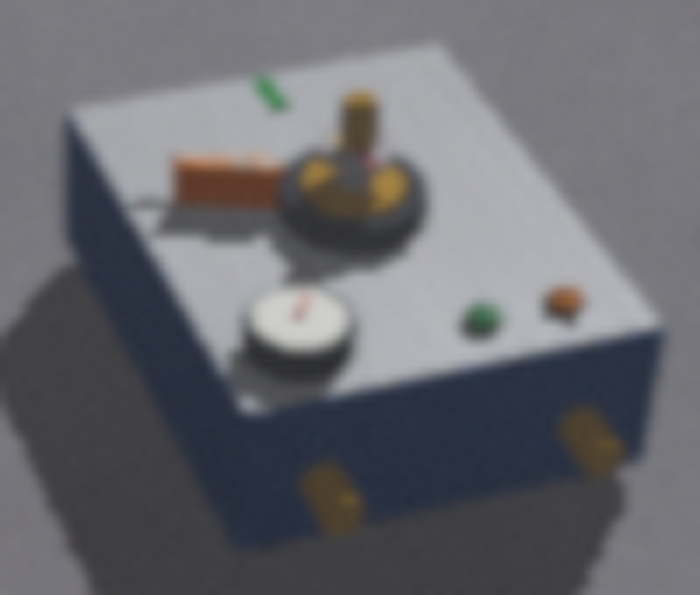

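View pics/cd.png

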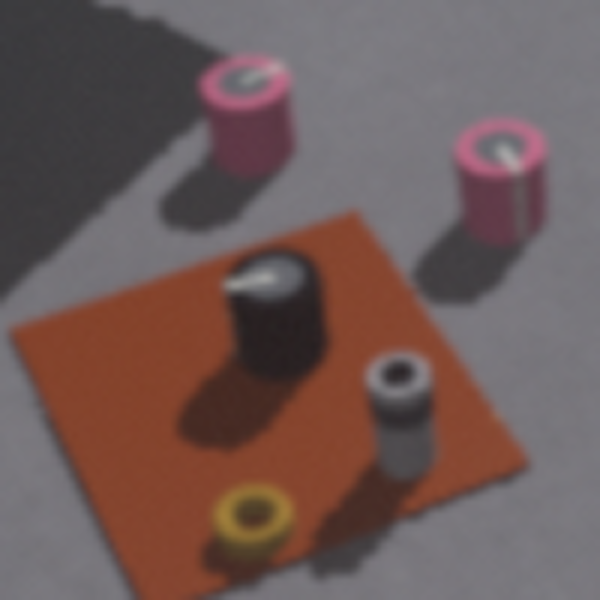

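The crops confirm it: the black knob is on the mat, with its pointer toward image right (about -y). The red tick and flat face image up (about +x), the lever points right and down, and the green mark is straight down. Next I measure.

```bash
python3 - <<'E'
from h import *
z=np.load('pics/top0.npz'); im,d=z['im'],z['d']; W=world('top',d)
hsv=cv2.cvtColor(im,cv2.COLOR_RGB2HSV).astype(int); H,S,V=[hsv[...,i] for i in range(3)]
v,u=np.mgrid[:420,:560]
box=(u>195)&(u<275)&(v>170)&(v<255)
# panel
m=box&(abs(W[...,2]-0.08)<0.004)&(S<60)
cnt=np.stack([u[m],v[m]],1).astype(np.int32)
P=W[m][:,:2]
r=cv2.minAreaRect((P*1000).astype(np.float32)); print('panel z',np.median(W[m][:,2]),'rect',r)
pts=cv2.boxPoints(r)/1000; print(pts)
def cl(name,m):
    print(name,m.sum(),'px',u[m].mean().round(1),v[m].mean().round(1),'W',np.median(W[m],0).round(4),'mean',W[m].mean(0).round(4),'zrng',W[m][:,2].min().round(3),W[m][:,2].max().round(3))
cl('green',box&(H>50)&(H<80)&(S>100)&(v>225))
lev=box&(H>3)&(H<18)&(S>110)&(u>238)&(v>205); cl('lever',lev)
lt=lev&(abs(W[...,2]-.102)<.005); cl('levertop',lt)
q=W[lt][:,:2]; print('lever line',cv2.fitLine(q.astype(np.float32),cv2.DIST_L2,0,.01,.01).ravel())
fl=box&(W[...,2]>.108)&(W[...,2]<.119); cl('flange',fl)
sh=box&(W[...,2]>.128)&(W[...,2]<.142); cl('shafttop',sh)
print(W[sh].round(4))
mat=(u>310)&(u<370)&(v>180)&(v<240)
kt=mat&(W[...,2]>.042)&(v>200); cl('knobtop',kt)
print(cv2.minEnclosingCircle((W[kt][:,:2]*1000).astype(np.float32)))
kw=kt&(V>150); cl('pointer',kw)
print('socket');cl('s',mat&(W[...,2]>.045)&(v<200)); 
for n,uu,vv in(('p1',300,227),('p2',326,257)): 
    mm=(abs(u-uu)<12)&(abs(v-vv)<12)&(W[...,2]>.035); cl(n,mm)
E
```

```text
panel z 0.08002064186564159 rect ((550.330322265625, 167.832763671875), (177.24026489257812, 215.98252868652344), 77.821533203125)
[[0.4260743  0.10398857]
 [0.63719624 0.05842545]
 [0.6745863  0.23167697]
 [0.4634644  0.27724007]]
green 11 px 227.9 236.5 W [0.4608 0.1877 0.0794] mean [0.4618 0.188  0.0797] zrng 0.077 0.083
lever 38 px 246.0 217.8 W [0.5208 0.1263 0.0998] mean [0.5204 0.1257 0.0965] zrng 0.077 0.108
levertop 24 px 246.8 218.7 W [0.5156 0.1221 0.1003] mean [0.5166 0.1228 0.1005] zrng 0.097 0.105
lever line [0.56606364 0.82436156 0.5165538  0.12281054]
flange 47 px 233.0 209.0 W [0.5452 0.1667 0.1139] mean [0.5478 0.1668 0.1139] zrng 0.109 0.119
shafttop 15 px 232.1 207.8 W [0.5475 0.1678 0.1344] mean [0.5475 0.1676 0.1341] zrng 0.129 0.139
[[0.5544 0.1714 0.1304]
 [0.5502 0.1742 0.1349]
 [0.5494 0.1706 0.1381]
 [0.5507 0.1681 0.1316]
 [0.55   0.1645 0.1344]
 [0.5488 0.1607 0.1393]
 [0.5482 0.1749 0.1288]
 [0.5475 0.1713 0.1316]
 [0.5468 0.1678 0.1344]
 [0.5465 0.1644 0.1351]
 [0.547  0.1615 0.1324]
 [0.5433 0.1709 0.1357]
 [0.5435 0.1678 0.1344]
 [0.5427 0.1642 0.1373]
 [0.5436 0.1615 0.1327]]
knobtop 121 px 336.5 215.1 W [ 0.5302 -0.1811  0.0479] mean [ 0.5107 -0.168   0.1564] zrng 0.042 1.508
((398.31201171875, -91.4708023071289), 182.2139892578125)
pointer 7 px 338.3 214.6 W [ 0.5304 -0.1875  0.0473] mean [ 0.5316 -0.1884  0.0473] zrng 0.046 0.049
socket
s 50 px 330.1 190.1 W [ 0.6176 -0.1607  0.0527] mean [ 0.5956 -0.1514  0.1399] zrng 0.046 1.508
p1 119 px 299.9 226.1 W [ 0.4962 -0.0545  0.0441] mean [ 0.4898 -0.053   0.0806] zrng 0.036 1.508
p2 127 px 326.0 256.5 W [ 0.3879 -0.1385  0.0431] mean [ 0.3872 -0.1365  0.0665] zrng 0.036 1.508
```

```bash
python3 - <<'E'
from h import *
z=np.load('pics/scene0.npz'); im,d=z['im'],z['d']; W=world('scene',d)
hsv=cv2.cvtColor(im,cv2.COLOR_RGB2HSV).astype(int); H,S,V=[hsv[...,i] for i in range(3)]
v,u=np.mgrid[:420,:560]
def cl(name,m):
    print(name,m.sum(),'px',u[m].mean().round(1),v[m].mean().round(1),'W',np.median(W[m],0).round(4),'mean',W[m].mean(0).round(4))
box=(u>270)&(u<370)&(v>150)&(v<235)
m=box&(abs(W[...,2]-.08)<.003)&(S<60)
print(cv2.minAreaRect((W[m][:,:2]*1000).astype(np.float32)),np.median(W[m][:,2]))
cl('green',box&(H>50)&(H<80)&(S>100)&(v<170))
lt=box&(abs(W[...,2]-.101)<.003)&(H>3)&(H<18)&(S>90)&(u<312);cl('levertop',lt)
print(cv2.fitLine(W[lt][:,:2].astype(np.float32),cv2.DIST_L2,0,.01,.01).ravel())
cl('shafttop',box&(W[...,2]>.132)&(W[...,2]<.142))
kb=(u>195)&(u<218)&(v>215)&(v<245)
kt=kb&(W[...,2]>.0455)&(W[...,2]<.055); cl('ktop',kt)
print(cv2.minEnclosingCircle((W[kt][:,:2]*1000).astype(np.float32)))
cl('ptr',kt&(V>130)); cl('dark',kt)
E
```

```text
((551.53515625, 166.4844512939453), (177.3864288330078, 220.5859375), 77.8949966430664) 0.0799607655079389
green 1 px 308.0 163.0 W [0.4616 0.1874 0.0802] mean [0.4616 0.1874 0.0802]
levertop 26 px 301.8 173.9 W [0.5232 0.124  0.1003] mean [0.5247 0.1229 0.1004]
[0.5994489  0.800413   0.52466905 0.12293489]
shafttop 16 px 320.4 164.3 W [0.5523 0.166  0.1344] mean [0.552  0.1656 0.1346]
ktop 129 px 204.7 226.4 W [ 0.5369 -0.1833  0.0473] mean [ 0.5366 -0.1836  0.0476]
((535.7850341796875, -183.29080200195312), 20.921695709228516)
ptr 13 px 201.5 226.3 W [ 0.5326 -0.1909  0.0481] mean [ 0.5323 -0.1908  0.0477]
dark 129 px 204.7 226.4 W [ 0.5369 -0.1833  0.0473] mean [ 0.5366 -0.1836  0.0476]
```

move_arm:
  increments:
    - [[16,42,0],[0,0,1.8],0]
    - [[16,42,0],[0,0,1.8],0]
    - [[16,42,0],[0,0,1.8],0]
    - [[16,42,0],[0,0,1.8],0]
    - [[16,42,0],[0,0,1.8],0.2]
    - [[16,42,0],[0,0,1.8],0.4]
    - [[16,42,0],[0,0,1.8],0.4]
    - [[16,42,0],[0,0,1.8],0.4]

```text
time_s: 0.9
position: [0.393, -0.191, 0.2116]
ee_rot: [-3.132, 0.001, 0.713]
contact_force: [2.2, 0.0, 0.2]
opening: 0.707
```

```bash
python3 - <<'E'
from h import *
# pointer direction of black knob, both views, plane z=0.048
for n,box in(('scene',(190,222,210,248)),('top',(322,352,200,232))):
    z=np.load(f'pics/{n}0.npz'); im,d=z['im'],z['d']; W=world(n,d)
    a,b,c,e=box; g=im.astype(float).mean(2)
    v,u=np.mgrid[:420,:560]
    m=(u>=a)&(u<b)&(v>=c)&(v<e)&(W[...,2]>.044)&(W[...,2]<.052)&(d>0)
    P=np.array([onplane(n,x,y,.048)[:2] for x,y in zip(u[m],v[m])])*1000
    ctr,rad=cv2.minEnclosingCircle(P.astype(np.float32)); print(n,ctr,rad,m.sum(),P.mean(0))
    w=np.clip(g[m]-125,0,None); print('bright centroid',(P*w[:,None]).sum(0)/w.sum(), [ (p.round(0).tolist(),int(x)) for p,x in zip(P,g[m]) if x>125])
E
```

```text
scene (571.77099609375, -181.60134887695312) 55.71193313598633 152 [ 539.68421383 -184.39036378]
bright centroid [ 533.10267044 -189.40586278] [([530.0, -186.0], 132), ([531.0, -183.0], 137), ([532.0, -181.0], 127), ([530.0, -194.0], 127), ([531.0, -192.0], 138), ([532.0, -189.0], 147), ([533.0, -187.0], 155), ([535.0, -185.0], 156), ([536.0, -182.0], 140), ([531.0, -200.0], 136), ([532.0, -197.0], 145), ([533.0, -195.0], 140), ([535.0, -193.0], 135), ([536.0, -191.0], 132), ([537.0, -188.0], 128)]
top (531.777587890625, -182.54971313476562) 20.237506866455078 93 [ 531.75106677 -183.43454933]
bright centroid [ 531.47075053 -189.19525309] [([537.0, -184.0], 134), ([534.0, -181.0], 131), ([534.0, -184.0], 160), ([534.0, -187.0], 156), ([533.0, -191.0], 159), ([530.0, -180.0], 126), ([530.0, -184.0], 153), ([530.0, -187.0], 162), ([530.0, -191.0], 171), ([530.0, -194.0], 163), ([530.0, -198.0], 143), ([530.0, -201.0], 133)]
```

move_arm:
  increments:
    - [[16,42,0],[0,0,1.8],0.4]
    - [[16,42,0],[0,0,1.8],0.4]
    - [[16,42,0],[0,0,1.8],0.4]
    - [[16,42,0],[0,0,1.8],0.4]
    - [[16,42,0],[0,0,1.8],0.4]
    - [[15,35,0],[0,0,1.8],0.4]
    - [[10,20,0],[0,0,1.8],0.4]
    - [[0,0,0],[0,0,0],0.4]

```text
time_s: 1.7
position: [0.4987, 0.0917, 0.2092]
ee_rot: [-3.13, 0.001, 0.949]
contact_force: [-0.4, 0.1, 0.5]
opening: 0.602
```

```bash
python3 - <<'E'
from h import *
for n,c in(('scene',(.5358,-.1833)),('top',(.5318,-.1826))):
    im=np.load(f'pics/{n}0.npz')['im'].astype(np.float32).mean(2)
    res=[]
    for th in range(-140,-69,3):
        a=np.radians(th); r=np.arange(.007,.0205,.0007)
        uv=np.array([proj(n,(c[0]+x*np.cos(a),c[1]+x*np.sin(a),.048)) for x in r],np.float32)
        res.append((th,int(cv2.remap(im,uv[None,:,0],uv[None,:,1],cv2.INTER_LINEAR).mean())))
    print(n,res)
print(ctrl.sense()['position'],ctrl.sense()['ee_rot'],ctrl.sense()['opening'])
snap('scene','s1');snap('top','t1')
E
```

```text
scene [(-140, 91), (-137, 93), (-134, 96), (-131, 100), (-128, 106), (-125, 112), (-122, 117), (-119, 121), (-116, 124), (-113, 128), (-110, 131), (-107, 133), (-104, 131), (-101, 126), (-98, 120), (-95, 114), (-92, 108), (-89, 101), (-86, 94), (-83, 88), (-80, 83), (-77, 78), (-74, 75), (-71, 72)]
top [(-140, 62), (-137, 62), (-134, 62), (-131, 63), (-128, 65), (-125, 68), (-122, 73), (-119, 80), (-116, 89), (-113, 99), (-110, 111), (-107, 122), (-104, 132), (-101, 141), (-98, 146), (-95, 143), (-92, 139), (-89, 134), (-86, 129), (-83, 122), (-80, 113), (-77, 103), (-74, 94), (-71, 88)]
[0.49866537 0.09168733 0.20923909] [-3.13013169e+00  6.64211040e-04  9.48841115e-01] 0.6024035041520011
```

move_arm:
  increments:
    - [[19,30,0],[0,0,0],0.4]
    - [[0,0,-45],[0,0,0],0.4]
    - [[0,0,-30],[0,0,0],0.4]

```text
time_s: 2.1
position: [0.5207, 0.1165, 0.138]
ee_rot: [-3.139, -0.004, 0.939]
contact_force: [-1.1, 0.2, -0.6]
opening: 0.603
```

```bash
python3 - <<'E'
from h import *
snap('scene','s2');snap('top','t2')
for n,b in(('s2',(150,260,240,380)),('t2',(150,280,180,310))):
    im=cv2.imread(f'pics/{n}.png')[b[0]:b[1],b[2]:b[3]]
    cv2.imwrite(f'pics/{n}c.png',cv2.resize(im,None,fx=5,fy=4.5 if 0 else 5,interpolation=cv2.INTER_CUBIC)[:590])
E
```

```text
(no output)
```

View pics/s2c.png

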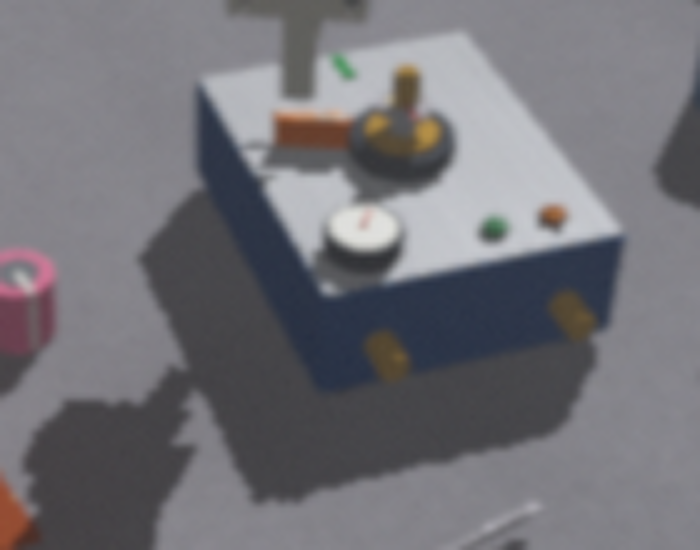

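View pics/t2c.png

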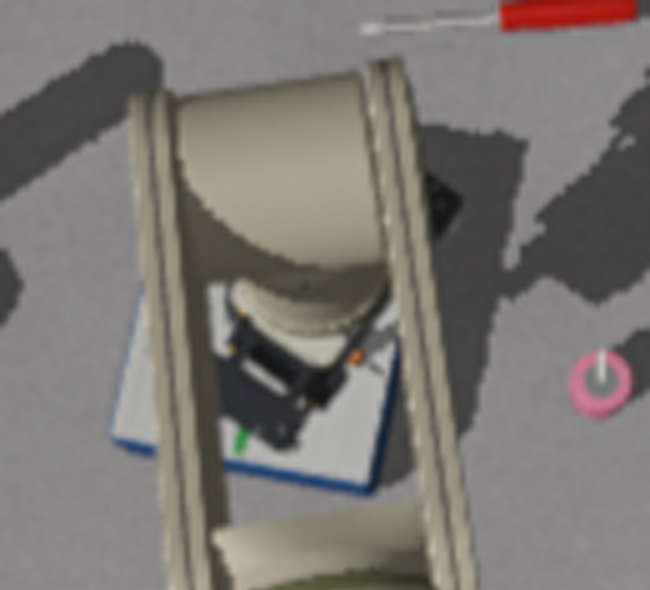

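Scene crop: the fingers straddle the lever's line of sight, and the lever lies at about (312,127) in the crop with nothing in the way. I'll go down and close.

move_arm:
  increments:
    - [[-3,4,-25],[0,0,0.8],0.4]
    - [[0,0,-20],[0,0,0],0.4]
    - [[0,0,-6],[0,0,0],0.4]
    - [[0,0,0],[0,0,0],1]
    - [[0,0,0],[0,0,0],1]
    - [[0,0,0],[0,0,0],1]
    - [[0,0,0],[0,0,0],1]

```text
time_s: 2.9
position: [0.5202, 0.1152, 0.0947]
ee_rot: [3.14, -0.007, 0.945]
contact_force: [-0.4, 0.7, 0.1]
opening: 0.308
```

move_arm:
  increments:
    - [[0,4,-5],[0,0,0],1]
    - [[0,0,0],[0,0,0],1]
    - [[0,0,0],[0,0,0],1]
    - [[0,0,0],[0,0,0],1]
    - [[0,0,0],[0,0,0],1]

```text
time_s: 3.4
position: [0.5191, 0.121, 0.0906]
ee_rot: [-3.141, -0.006, 0.947]
contact_force: [-1.6, 0.2, 2.7]
opening: 0.106
```

```bash
python3 - <<'E'
from h import *
c=np.array([.550,.1667]); a=np.radians(-124.1-6*np.arange(12)); p=c+.0555*np.c_[np.cos(a),np.sin(a)]
print((np.diff(p,axis=0)*1000).round(1).tolist()); print(p.round(4).tolist())
E
```

```text
[[-4.6, 3.5], [-4.2, 4.0], [-3.8, 4.4], [-3.3, 4.8], [-2.8, 5.1], [-2.3, 5.4], [-1.7, 5.6], [-1.1, 5.7], [-0.5, 5.8], [0.1, 5.8], [0.7, 5.8]]
[[0.5189, 0.1207], [0.5143, 0.1242], [0.51, 0.1282], [0.5062, 0.1326], [0.5029, 0.1374], [0.5001, 0.1425], [0.4978, 0.1478], [0.4961, 0.1534], [0.495, 0.1591], [0.4945, 0.1649], [0.4946, 0.1707], [0.4954, 0.1764]]
```

move_arm:
  increments:
    - [[-4.6,3.5,0],[0,0,-6],1]
    - [[-4.2,4,0],[0,0,-6],1]
    - [[-3.8,4.4,0],[0,0,-6],1]
    - [[-3.3,4.8,0],[0,0,-6],1]
    - [[-2.8,5.1,0],[0,0,-6],1]

```text
time_s: 3.9
position: [0.4998, 0.1436, 0.0906]
ee_rot: [-3.14, -0.006, 0.405]
contact_force: [-1.0, 2.1, 0.2]
opening: 0.105
```

move_arm:
  increments:
    - [[-2,5,0],[0,0,-6],1]
    - [[-1.7,5.6,0],[0,0,-6],1]
    - [[-1.1,5.7,0],[0,0,-6],1]
    - [[-0.5,5.8,0],[0,0,-6],1]
    - [[0,5.8,0],[0,0,-6],1]
    - [[0.7,5.8,0],[0,0,-5.4],1]
    - [[0,0,0],[0,0,0],1]

```text
time_s: 4.6
position: [0.4959, 0.1807, 0.0906]
ee_rot: [-3.137, -0.01, -0.239]
contact_force: [-1.9, 0.9, 1.6]
opening: 0.107
```

move_arm:
  increments:
    - [[0,0,0],[0,0,0],0.5]
    - [[0,0,0],[0,0,0],0.5]
    - [[0,0,0],[0,0,0],0.5]
    - [[0,0,25],[0,0,0],0.4]
    - [[0,0,45],[0,0,0],0.2]
    - [[0,-40,45],[0,0,0],0]
    - [[0,-45,10],[0,0,0],0]
    - [[0,-45,0],[0,0,0],0]

```text
time_s: 5.4
position: [0.4937, 0.0556, 0.2117]
ee_rot: [-3.139, -0.007, -0.22]
contact_force: [0.9, -0.5, -1.1]
opening: 0.743
```

move_arm:
  increments:
    - [[5,-45,0],[0,0,0],0]
    - [[5,-45,0],[0,0,0],0]
    - [[5,-45,0],[0,0,0],0]
    - [[5,-40,0],[0,0,0],0]

```text
time_s: 5.8
position: [0.5137, -0.1275, 0.2148]
ee_rot: [-3.139, -0.014, -0.215]
contact_force: [0.1, 1.3, 0.8]
opening: 0.995
```

```bash
python3 - <<'E'
from h import *
snap('scene','s3');snap('top','t3')
im=cv2.imread('pics/s3.png')[150:260,170:370]
cv2.imwrite('pics/s3c.png',cv2.resize(im,None,fx=4,fy=4,interpolation=cv2.INTER_CUBIC))
im=cv2.imread('pics/t3.png')[160:270,180:380]
cv2.imwrite('pics/t3c.png',cv2.resize(im,None,fx=4,fy=4,interpolation=cv2.INTER_CUBIC))
E
```

```text
(no output)
```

View pics/s3c.png

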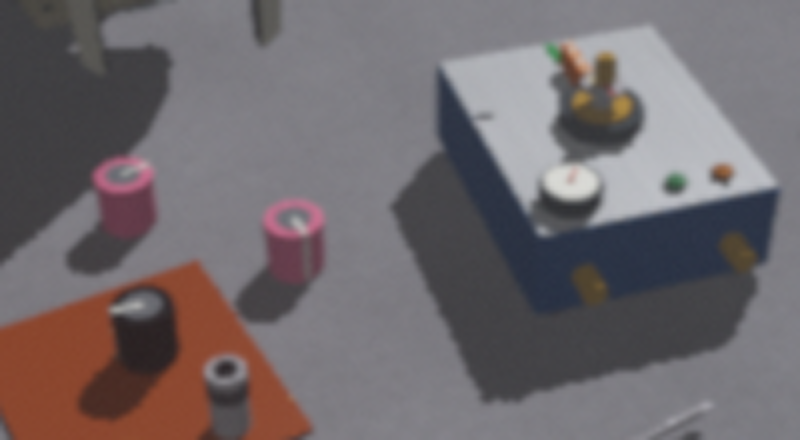

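View pics/t3c.png

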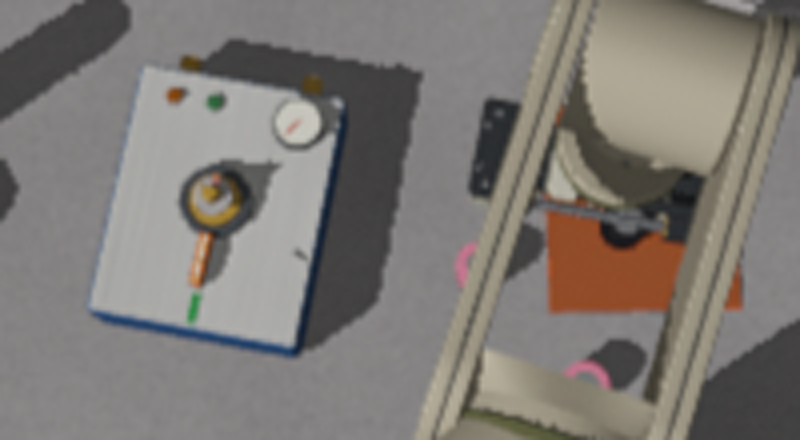

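The lever now points at the green mark (t3 crop: lever (200,260), mark (195,307)). Next I centre the knob with one squeeze across y, then grip it at 90° to that, so that its axis lies on the TCP.

move_arm:
  increments:
    - [[11,-28,-40],[0,0.4,0],0]
    - [[10,-28,-40],[0,0.4,0],0]
    - [[0,0,-40],[0,0,0],0]
    - [[0,0,0],[0,0,0],0]

```text
time_s: 6.3
position: [0.5355, -0.1869, 0.0962]
ee_rot: [3.14, -0.006, -0.219]
contact_force: [-0.6, 1.4, -1.0]
opening: 1.001
```

move_arm:
  increments:
    - [[-1,4,-40],[0,0.3,0],0]
    - [[0,0,-32],[0,0,0],0]
    - [[0,0,0],[0,0,0],0]
    - [[0,0,0],[0,0,0],0.6]
    - [[0,0,0],[0,0,0],0.6]
    - [[0,0,0],[0,0,0],0.6]
    - [[0,0,0],[0,0,0],0.6]

```text
time_s: 7.0
position: [0.5419, -0.1828, 0.0373]
ee_rot: [3.136, -0.015, -0.215]
contact_force: [-0.6, -0.0, -0.9]
opening: 0.703
```

move_arm:
  increments:
    - [[-7,0,-15],[0,0.8,0],0.4]
    - [[0,0,0],[0,0,0],0.4]

```text
time_s: 7.2
position: [0.5359, -0.1835, 0.0236]
ee_rot: [3.132, -0.004, -0.214]
contact_force: [-1.0, -0.4, -0.7]
opening: 0.603
```

move_arm:
  increments:
    - [[-1,0,-2],[0,0,0],0.8]
    - [[0,0,0],[0,0,0],0.8]
    - [[0,0,0],[0,0,0],0.8]
    - [[0,0,0],[0,0,0],0.8]

```text
time_s: 7.6
position: [0.5345, -0.1835, 0.0209]
ee_rot: [3.132, -0.003, -0.215]
contact_force: [0.2, 0.6, -0.1]
opening: 0.444
```

move_arm:
  increments:
    - [[0,0,0],[0,0,0],0.33]
    - [[0,0,0],[0,0,0],0.33]
    - [[0,0,0],[0,0,8],0.33]
    - [[0,0,0],[0,0,8],0.33]
    - [[0,0,0],[0,0,8],0.33]
    - [[0,0,0],[0,0,8],0.33]
    - [[0,0,0],[0,0,8],0.33]
    - [[0,0,0],[0,0,8],0.33]

```text
time_s: 8.4
position: [0.5344, -0.1835, 0.0208]
ee_rot: [3.132, -0.003, 0.653]
contact_force: [-0.1, 0.6, -0.7]
opening: 0.671
```

move_arm:
  increments:
    - [[0,0,0],[0,0,8],0.33]
    - [[0,0,0],[0,0,8],0.33]
    - [[0,0,0],[0,0,8],0.33]
    - [[0,0,0],[0,0,8],0.33]
    - [[0,0,0],[0,0,8],0.33]
    - [[0,0,0],[0,0,0],0.33]

```text
time_s: 9.0
position: [0.5342, -0.1834, 0.0208]
ee_rot: [3.133, -0.003, 1.384]
contact_force: [-0.6, -0.1, -0.7]
opening: 0.674
```

move_arm:
  increments:
    - [[0,0,0],[0,0,0],1]
    - [[0,0,0],[0,0,0],1]
    - [[0,0,0],[0,0,0],1]
    - [[0,0,0],[0,0,0],1]
    - [[0,0,0],[0,0,0],1]
    - [[0,0,0],[0,0,0],1]

```text
time_s: 9.6
position: [0.5342, -0.1834, 0.0207]
ee_rot: [3.133, -0.003, 1.371]
contact_force: [0.5, -0.6, 0.9]
opening: 0.443
```

move_arm:
  increments:
    - [[0,0,15],[0,0,0],1]
    - [[0,0,40],[0,0,0],1]
    - [[0,0,45],[0,0,0],1]
    - [[0,0,45],[0,0,0],1]
    - [[0,0,0],[0,0,0],1]

```text
time_s: 10.1
position: [0.5311, -0.182, 0.1729]
ee_rot: [3.137, -0.004, 1.37]
contact_force: [1.2, -1.8, 0.1]
opening: 0.45
```

```bash
python3 - <<'E'
from h import *
snap('scene','s4')
p=proj('scene',ctrl.sense()['position']);print(p);x,y=p.astype(int)
im=cv2.imread('pics/s4.png')[max(0,y-50):y+40,x-50:x+50]
cv2.imwrite('pics/s4c.png',cv2.resize(im,None,fx=6,fy=6,interpolation=cv2.INTER_CUBIC))
E
```

```text
[198.74074412 187.27747628]
```

View pics/s4c.png

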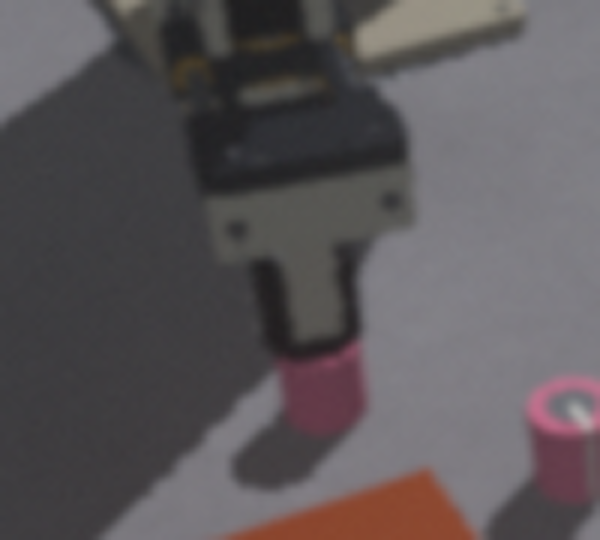

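move_arm:
  increments:
    - [[2,32,10],[0,0,8.2],1]
    - [[2,32,10],[0,0,8.2],1]
    - [[2,32,0],[0,0,8.2],1]
    - [[2,32,0],[0,0,8.2],1]
    - [[2,32,0],[0,0,8.2],1]
    - [[2,32,0],[0,0,8.2],1]
    - [[2,32,0],[0,0,8.2],1]
    - [[2,32,0],[0,0,8.2],1]

```text
time_s: 10.95
position: [0.5399, 0.0801, 0.1846]
ee_rot: [-3.135, -0.009, 2.549]
contact_force: [-0.1, -1.0, -0.6]
opening: 0.447
```

move_arm:
  increments:
    - [[2,32,0],[0,0,8.2],1]
    - [[1,31,0],[0,0,8.2],1]
    - [[0,25,0],[0,0,6],1]
    - [[0,0,0],[0,0,0],1]

```text
time_s: 11.35
position: [0.5388, 0.1751, 0.1798]
ee_rot: [-3.133, -0.017, 2.965]
contact_force: [0.2, -0.5, 0.5]
opening: 0.448
```

```bash
cat >> h.py <<'E'
from scipy.spatial.transform import Rotation as Ro
def err(x,y,yaw):
    s=ctrl.sense(); R=Ro.from_euler('xyz',s['ee_rot']); T=Ro.from_euler('xyz',[np.pi,0,yaw])
    print('pos',s['position'].round(4),'d_mm',((np.array([x,y])-s['position'][:2])*1000).round(1),'rotvec deg',np.degrees((T*R.inv()).as_rotvec()).round(2),'F',s['contact_force'].round(1),'t',s['time_s'],'open',round(s['opening'],3),'toolz',R.apply([0,0,1]).round(4))
E
python3 - <<'E'
from h import *
err(.5505,.1668,2.94)
snap('scene','s5')
p=proj('scene',ctrl.sense()['position']);print(p);x,y=p.astype(int)
im=cv2.imread('pics/s5.png')[max(0,y-50):y+40,x-50:x+50]
cv2.imwrite('pics/s5c.png',cv2.resize(im,None,fx=6,fy=6,interpolation=cv2.INTER_CUBIC))
E
```

```text
pos [0.5388 0.1751 0.1798] d_mm [11.7 -8.3] rotvec deg [ 0.31 -1.06 -1.44] F [ 0.2 -0.5  0.5] t 11.35 open 0.448 toolz [-0.0184 -0.0056 -0.9998]
[321.26829245 147.49331662]
```

View pics/s5c.png

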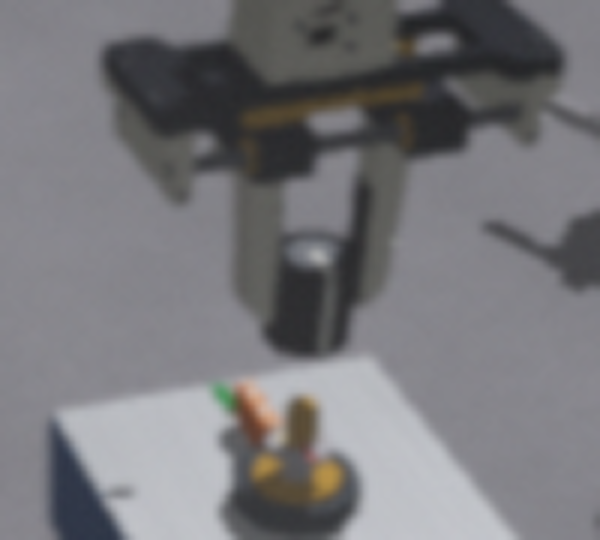

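```bash
python3 - <<'E'
from h import *
im=cv2.imread('pics/s5.png').astype(int); x,y=321,147
for r in range(y-8,y+10,1): print(r,im[r,x-12:x+14].mean(1).astype(int).tolist())
s=ctrl.sense(); P=s['position']; c=P+[0,0,0]
for th in (-22,-17,-12,-7,-2):
    a=np.radians(th); print(th,[proj('scene',P+np.array([.021*np.cos(a),.021*np.sin(a),h])).round(1).tolist() for h in(-.012,0,.012)])
print('axis',[proj('scene',P+np.array([0,0,h])).round(1).tolist() for h in(-.0165,.0275)])
E
```

```text
139 [119, 100, 91, 92, 94, 94, 94, 89, 79, 81, 103, 116, 125, 144, 166, 163, 135, 104, 72, 51, 45, 48, 61, 82, 92, 94]
140 [117, 99, 90, 91, 94, 96, 94, 88, 75, 68, 85, 102, 113, 126, 145, 153, 135, 98, 63, 48, 44, 49, 66, 84, 92, 96]
141 [116, 99, 90, 92, 94, 94, 93, 85, 70, 57, 61, 72, 84, 91, 97, 106, 102, 81, 58, 47, 45, 51, 68, 85, 91, 96]
142 [116, 99, 90, 92, 94, 95, 92, 85, 65, 52, 49, 51, 56, 58, 59, 69, 82, 76, 60, 48, 46, 53, 71, 87, 93, 97]
143 [117, 98, 90, 91, 94, 94, 92, 83, 66, 49, 47, 46, 46, 46, 47, 55, 72, 73, 59, 46, 47, 55, 75, 90, 94, 99]
144 [118, 100, 91, 92, 94, 95, 92, 80, 60, 50, 46, 46, 45, 46, 47, 54, 73, 75, 59, 48, 48, 56, 77, 91, 96, 104]
145 [122, 104, 91, 92, 93, 95, 92, 78, 60, 49, 45, 46, 47, 45, 47, 57, 77, 79, 61, 49, 47, 59, 79, 93, 102, 113]
146 [128, 113, 98, 94, 95, 95, 92, 77, 57, 48, 47, 47, 45, 47, 47, 58, 81, 79, 60, 47, 50, 63, 82, 98, 112, 125]
147 [135, 125, 109, 98, 95, 94, 91, 76, 56, 48, 47, 47, 47, 46, 49, 61, 82, 78, 58, 50, 60, 80, 98, 113, 125, 133]
148 [137, 133, 124, 111, 101, 96, 91, 75, 56, 48, 46, 46, 46, 46, 49, 64, 82, 78
[... 620 characters left out ...]
, 137, 137, 137, 137]
154 [138, 138, 138, 139, 137, 131, 111, 82, 60, 54, 49, 50, 49, 49, 60, 80, 81, 66, 70, 99, 123, 136, 139, 138, 137, 136]
155 [137, 138, 138, 138, 139, 139, 132, 111, 88, 76, 68, 60, 56, 56, 66, 84, 88, 87, 101, 122, 136, 142, 145, 145, 140, 138]
156 [138, 138, 138, 138, 139, 139, 139, 133, 121, 113, 104, 96, 94, 94, 97, 106, 117, 129, 141, 150, 154, 158, 164, 161, 152, 142]
-22 [[322.7, 155.3], [323.0, 151.5], [323.4, 147.7]]
-17 [[323.3, 155.2], [323.7, 151.4], [324.0, 147.6]]
-12 [[324.0, 155.1], [324.3, 151.3], [324.7, 147.5]]
-7 [[324.6, 155.0], [324.9, 151.2], [325.3, 147.4]]
-2 [[325.1, 154.8], [325.5, 151.1], [325.9, 147.2]]
axis [[320.8, 152.6], [322.0, 138.7]]
```

move_arm:
  increments:
    - [[11.7,-8.3,0],[0.3,-1.06,-2.3],1]
    - [[0,0,-8],[0,0,0],1]
    - [[0,0,0],[0,0,0],1]

```text
time_s: 11.7
position: [0.5509, 0.1618, 0.1694]
ee_rot: [-3.139, -0.001, 2.911]
contact_force: [-1.4, 0.1, -1.5]
opening: 0.442
```

```bash
python3 - <<'E'
from h import *
err(.5505,.1668,2.925)
snap('scene','s6')
p=proj('scene',ctrl.sense()['position']);print(p);x,y=p.astype(int)
im=cv2.imread('pics/s6.png')[max(0,y-30):y+40,x-40:x+40]
cv2.imwrite('pics/s6c.png',cv2.resize(im,None,fx=8,fy=8,interpolation=cv2.INTER_CUBIC))
E
```

```text
pos [0.5509 0.1618 0.1694] d_mm [-0.4  5. ] rotvec deg [ 0.11 -0.06  0.8 ] F [-1.4  0.1 -1.5] t 11.7 open 0.442 toolz [-0.0011 -0.002  -1.    ]
[320.09204948 153.65537514]
```

View pics/s6c.png

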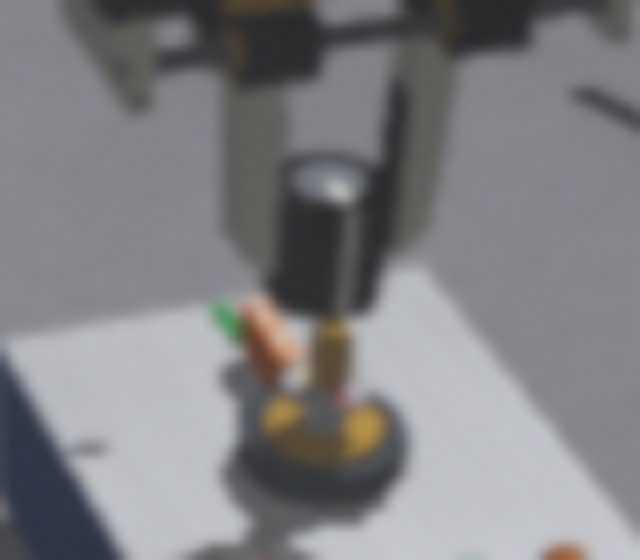

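```bash
python3 - <<'E'
from h import *
im=cv2.imread('pics/s6.png').astype(int)
K,R,t=cal('scene');print('right axis',R[0].round(3))
for r in range(146,172): print(r,im[r,308:336].mean(1).astype(int).tolist(), (im[r,308:336,2]-im[r,308:336,0])[6:22].tolist() if r>161 else '')
for n,p in(('shaft',(.5505,.1668,.136)),('shaft',(.5505,.1668,.125)),('shaftlow',(.5505,.1668,.116)),('knobbot',(.5509,.1618,.153)),('knobtop',(.5509,.1618,.197))): print(n,proj('scene',p).round(2))
E
```

```text
right axis [0.507 0.862 0.007]
146 [98, 91, 93, 95, 95, 93, 85, 72, 77, 97, 112, 120, 138, 167, 177, 154, 120, 87, 57, 47, 46, 60, 78, 91, 94, 99, 113, 128] 
147 [99, 91, 93, 93, 94, 93, 83, 69, 62, 73, 89, 101, 117, 144, 165, 152, 112, 70, 49, 44, 47, 60, 80, 91, 95, 99, 116, 130] 
148 [99, 92, 93, 94, 96, 92, 80, 63, 53, 54, 61, 66, 72, 89, 108, 108, 84, 56, 45, 45, 48, 64, 82, 92, 95, 103, 120, 133] 
149 [99, 92, 93, 96, 95, 91, 78, 60, 50, 47, 49, 48, 48, 52, 67, 80, 75, 57, 47, 46, 51, 66, 84, 93, 98, 107, 124, 134] 
150 [100, 91, 94, 96, 96, 91, 77, 57, 48, 46, 47, 46, 45, 46, 58, 80, 80, 61, 49, 45, 51, 69, 86, 93, 98, 109, 125, 135] 
151 [102, 94, 94, 95, 95, 92, 77, 57, 48, 46, 46, 45, 45, 48, 60, 82, 81, 60, 47, 46, 53, 71, 88, 96, 103, 117, 130, 136] 
152 [111, 98, 96, 95, 96, 91, 76, 57, 47, 46, 47, 45, 46, 47, 61, 82, 80, 60, 48, 47, 55, 76, 92, 101, 114, 127, 134, 137] 
153 [124, 108, 98, 95, 94, 91, 75, 56, 48, 47, 47, 47, 46, 48, 63, 84, 80, 57, 49, 50, 63, 84, 99, 113, 126, 134, 136, 137] 
154 [133, 119, 103, 97, 95, 91, 75, 55, 47, 45, 47, 47, 46, 51, 68, 85, 78, 57
[... 2399 characters left out ...]
 98, 92, 87, 76, 71, 82, 119, 153, 164, 135, 92, 73, 72, 81, 115, 155, 180, 188, 191, 191, 192, 191, 191, 192, 192, 192, 193] [41, 25, 15, 20, 26, 30, 33, 33, 30, 16, 3, -4, -7, -7, -8, -7]
170 [111, 95, 93, 90, 82, 73, 87, 129, 158, 158, 127, 88, 74, 74, 86, 123, 159, 178, 185, 190, 191, 191, 191, 191, 192, 193, 193, 193] [27, 9, 5, 14, 24, 29, 30, 30, 24, 11, 1, -4, -6, -7, -8, -8]
171 [125, 101, 94, 92, 84, 78, 85, 114, 137, 130, 103, 84, 78, 77, 96, 137, 165, 171, 172, 177, 186, 191, 192, 192, 191, 192, 193, 193] [16, 6, 2, 5, 11, 17, 19, 24, 21, 7, -2, -4, -6, -7, -9, -8]
shaft [320.53 163.53]
shaft [320.24 166.81]
shaftlow [320.01 169.47]
knobbot [319.57 158.93]
knobtop [320.74 145.07]
```

move_arm:
  increments:
    - [[0,6,-4],[0.1,0,0.8],1]
    - [[0,0,0],[0,0,0],1]
    - [[0,0,0],[0,0,0],1]

```text
time_s: 12.05
position: [0.5516, 0.1668, 0.166]
ee_rot: [-3.142, 0.0, 2.923]
contact_force: [0.1, 0.4, -1.0]
opening: 0.445
```

```bash
python3 - <<'E'
from h import *
err(.551,.1678,2.925)
E
```

```text
pos [0.5516 0.1668 0.166 ] d_mm [-0.6  1. ] rotvec deg [0.   0.01 0.09] F [ 0.1  0.4 -1. ] t 12.05 open 0.445 toolz [ 1.e-04 -1.e-04 -1.e+00]
```

move_arm:
  increments:
    - [[-0.6,1,-6],[0,0,0],1]
    - [[0,0,-5],[0,0,0],1]
    - [[0,0,-3],[0,0,0],1]
    - [[0,0,-2],[0,0,0],1]
    - [[0,0,0],[0,0,0],1]

```text
time_s: 12.55
position: [0.5506, 0.1682, 0.1484]
ee_rot: [-3.141, -0.0, 2.924]
contact_force: [-0.5, 0.8, -0.2]
opening: 0.452
```

move_arm:
  increments:
    - [[0,0,-3],[0,0,0],1]
    - [[0,0,-3],[0,0,0],1]
    - [[0,0,-3],[0,0,0],1]
    - [[0,0,0],[0,0,0],1]

```text
time_s: 12.95
position: [0.5508, 0.1682, 0.1388]
ee_rot: [-3.142, 0.0, 2.924]
contact_force: [0.0, 0.0, -1.0]
opening: 0.448
```

move_arm:
  increments:
    - [[0,0,-3],[0,0,0],1]
    - [[0,0,-3],[0,0,0],1]
    - [[0,0,-1.5],[0,0,0],1]
    - [[0,0,0],[0,0,0],1]

```text
time_s: 13.35
position: [0.5509, 0.1682, 0.1309]
ee_rot: [3.141, 0.001, 2.924]
contact_force: [0.9, -0.3, -1.3]
opening: 0.446
```

move_arm:
  increments:
    - [[0,0,-2],[0,0,0],1]
    - [[0,0,-2],[0,0,0],1]
    - [[0,0,0],[0,0,0],1]

```text
time_s: 13.65
position: [0.5514, 0.1682, 0.1281]
ee_rot: [3.141, 0.002, 2.924]
contact_force: [-1.9, -1.6, 4.6]
opening: 0.447
```

```bash
python3 - <<'E'
from h import *
err(.5509,.1682,2.925)
snap('scene','s7')
p=proj('scene',ctrl.sense()['position']);x,y=p.astype(int)
im=cv2.imread('pics/s7.png')[max(0,y-40):y+35,x-40:x+40]
cv2.imwrite('pics/s7c.png',cv2.resize(im,None,fx=8,fy=8,interpolation=cv2.INTER_CUBIC)[:600])
E
```

```text
pos [0.5514 0.1682 0.1281] d_mm [-0.5 -0. ] rotvec deg [-0.01  0.1   0.07] F [-1.9 -1.6  4.6] t 13.65 open 0.447 toolz [ 1.8e-03  2.0e-04 -1.0e+00]
```

View pics/s7c.png

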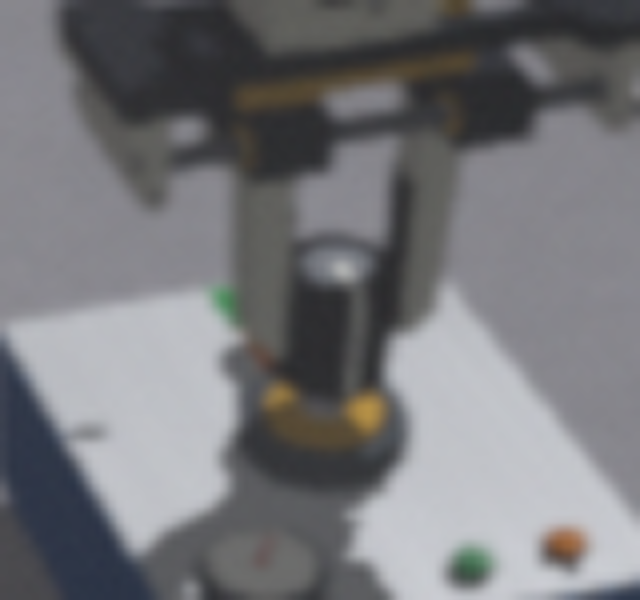

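The knob is home on the shaft and the spring starts to load at TCP z 0.128, with +4.6 N. Now I press to the stop.

move_arm:
  increments:
    - [[-0.5,0,-3],[0,0,0],1]
    - [[0,0,-2],[0,0,0],1]
    - [[0,0,-1],[0,0,0],1]
    - [[0,0,-1],[0,0,0],1]

```text
time_s: 14.1
position: [0.5521, 0.1684, 0.1243]
ee_rot: [3.14, 0.005, 2.924]
contact_force: [-5.0, -0.5, 8.2]
opening: 0.445
```

move_arm:
  increments:
    - [[-1.2,0,-2],[0,-0.3,0],1]
    - [[-0.5,0,-2],[0,0,0],1]
    - [[-0.5,0,-2],[0,0,0],1]

```text
time_s: 14.4
position: [0.5524, 0.1683, 0.1226]
ee_rot: [3.137, 0.016, 2.924]
contact_force: [-7.2, -2.1, 17.8]
opening: 0.446
```

```bash
python3 - <<'E'
from h import *
err(.5515,.1682,2.924)
E
```

```text
pos [0.5524 0.1683 0.1226] d_mm [-0.9 -0.1] rotvec deg [-0.05  0.95  0.02] F [-7.2 -2.1 17.8] t 14.4 open 0.446 toolz [ 1.660e-02  8.000e-04 -9.999e-01]
```

move_arm:
  increments:
    - [[-0.5,0,-0.8],[0,1,0],1]
    - [[-0.3,0,-0.8],[0,0.3,0],1]
    - [[0,0,-1],[0,0.3,0],1]

```text
time_s: 14.7
position: [0.5522, 0.1684, 0.1235]
ee_rot: [-3.141, -0.009, 2.924]
contact_force: [-6.2, -1.0, 8.4]
opening: 0.446
```

```bash
python3 - <<'E'
from h import *
err(.5515,.1682,2.924)
E
```

```text
pos [0.5522 0.1684 0.1235] d_mm [-0.7 -0.2] rotvec deg [-0.06 -0.54  0.01] F [-6.2 -1.   8.4] t 14.7 open 0.446 toolz [-0.0095  0.0011 -1.    ]
```

move_arm:
  increments:
    - [[-0.5,0,-2],[0,-0.2,0],1]
    - [[-0.5,0,-2],[0,0,0],1]

```text
time_s: 14.9
position: [0.5523, 0.1684, 0.1226]
ee_rot: [3.141, -0.004, 2.924]
contact_force: [-7.1, -2.7, 18.2]
opening: 0.445
```

```bash
python3 - <<'E'
from h import *
err(.5515,.1682,2.924)
E
```

```text
pos [0.5523 0.1684 0.1226] d_mm [-0.8 -0.2] rotvec deg [-0.07 -0.2   0.02] F [-7.1 -2.7 18.2] t 14.9 open 0.445 toolz [-0.0036  0.0013 -1.    ]
```

```bash
python3 - <<'E'
from h import *
for i in range(6): snap('scene','s8')
err(.5515,.1682,2.924)
p=proj('scene',ctrl.sense()['position']);x,y=p.astype(int)
im=cv2.imread('pics/s8.png')[max(0,y-40):y+35,x-40:x+40]
cv2.imwrite('pics/s8c.png',cv2.resize(im,None,fx=8,fy=8,interpolation=cv2.INTER_CUBIC)[:600])
z=np.load('pics/s8.npz');W=world('scene',z['d']);v,u=np.mgrid[:420,:560]
m=(abs(u-x)<9)&(v>y-25)&(v<y)&(abs(W[...,0]-.551)<.015)&(abs(W[...,1]-.168)<.015)&(W[...,2]>.14);print('knob top z',np.sort(W[m][:,2])[-30:].round(4), z['im'][0,0])
snap('top','t8'); im=cv2.imread('pics/t8.png')[160:260,190:290]
cv2.imwrite('pics/t8c.png',cv2.resize(im,None,fx=5,fy=5))
E
```

```text
pos [0.5523 0.1684 0.1226] d_mm [-0.8 -0.2] rotvec deg [-0.07 -0.21  0.02] F [-6.  -1.9 14.1] t 15.2 open 0.444 toolz [-0.0036  0.0013 -1.    ]
knob top z [0.1498 0.15   0.15   0.1501 0.1501 0.1501 0.1504 0.1504 0.1506 0.1506
 0.1506 0.1506 0.1507 0.1507 0.1507 0.1507 0.1508 0.1508 0.1508 0.1508
 0.1509 0.151  0.1512 0.1513 0.1513 0.1517 0.1518 0.1518 0.1519 0.1526] [8 6 9]
```

View pics/s8c.png

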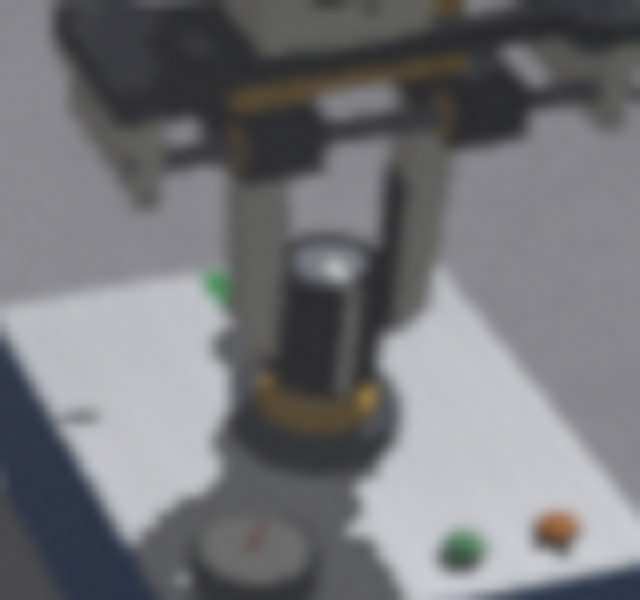

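View pics/t8c.png

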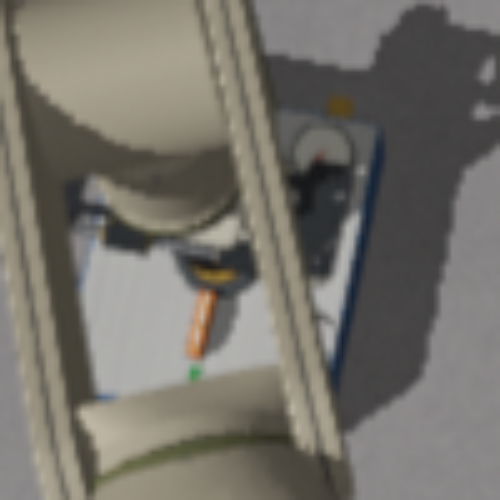

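Lever (202,325) is still in line with the green mark (195,372) in the top crop. The knob top is at z of about 0.1506, against 0.150 expected at the stop, and the pointer is on the flat side. I'll check that the force holds, then hand in.

```bash
python3 - <<'E'
from h import *
for i in range(4):
    optics.snapshot('scene'); optics.snapshot('scene'); s=ctrl.sense(); print(s['time_s'],s['position'].round(4),s['contact_force'].round(1))
if s['contact_force'][2]>10: print(workorder.sign_off())
E
```

```text
15.35 [0.5522 0.1684 0.1226] [-6.3 -2.7 13.3]
15.45 [0.5522 0.1684 0.1226] [-7.1 -2.7 14.4]
15.55 [0.5522 0.1684 0.1226] [-6.6 -2.5 14.6]
15.65 [0.5522 0.1684 0.1226] [-6.5 -3.1 14.7]
the job is handed in; nothing more can be done
None
```

I gripped the orange lever and swung it clockwise to the green mark. I then took the black knob from the mat, turned it about 90° so its pointer faced the flat, seated it on the shaft and pressed both down to the stop. The job was handed in at 15.65 s of the allowed 61 s, with the grip and push still held. Sign-off gives no verdict.

**Last checks that agreed:**
- **Lever:** still in line with the green mark in the final top view.
- **Press depth:** knob top measured at z of about 0.1506 m, against 0.150 m expected fully down. The TCP was 8 mm below the expected home height, which matches the shaft's 8 mm travel and no slip in the grip.
- **Push:** vertical force steady at 13–15 N, with the pose not moving.
- **Pointer:** about 2° off the flat direction when measured before insertion, and I corrected for that. The knob went on with no noticeable insertion force.

**Points that disagreed or were not fully checked:**
- **Cameras:** the two cameras differed by about 4 mm in x for the shaft and the knob. I used values between the two, refined by the lever grip and a check in the scene view.
- **Side load:** a sideways force of about 7 N remained at the end, with the TCP about 1 mm off my shaft estimate in x.
- **Bystanders:** I did not measure them again at the end. The reaches were planned to clear them, and I felt no unexpected contact.

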